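Lap the whetstone flat

TASK

Flatten the whetstone that sits in the wooden holder: take the lapping block by its wooden handle, lay it lengthwise on the left end of the stone and press gently, so that the stone sinks visibly (about 8 mm) into its springy cushion, then slide the block in one straight stroke to the right end, keeping it pressed all the way. Then stand the block back on the worktop, plate down, clear of the holder, and let go; leave the coffee tamper where it is.

Things in the scene. Friction and masses are not known exactly. Their poses are not given: they have to be found in the camera images.
- lapping_block: Loose lapping block, 160 g: steel plate 50 (x) x 90 (y) x 14 (z) mm with a wooden handle on top, 34 mm wide (x), 74 mm long (y), from 14 to 46 mm above the underside. Origin: centre of the flat underside; y along its length, z up. Grip the handle across its 34 mm width. It starts standing plate down on the worktop, left of the holder.
- holder: Wooden whetstone holder, fixed, 88 (x) x 256 (y) x 36 (z) mm, lying roughly left to right. Origin: centre of its underside; +y to its left end, z up. A grey whetstone 70 x 210 x 24 mm lies centred in it on a black cushion, its top 54 mm above the origin when unloaded and proud of all round it. With a block end flush with the stone's left end the block's centre is at y = +60 mm, at the right -60 mm.
- whetstone (a joint): How far the whetstone has sunk straight down into its cushion, in m: 0 unloaded, 0.016 fully bottomed. The stone stays level. The cushion is a spring of 800 N/m (8 mm takes 6.4 N); it springs back when released. The block's own weight sinks it about 2 mm.
- tamper: Bystander: coffee tamper standing upright on the worktop near the lapping block, round steel foot 54 mm across, walnut grip, 81 mm tall. Origin: centre of its underside, z up. It and the lapping block may have exchanged places.
Mind the look-alikes: they are no part of the job. Several things look just like the lapping_block: the one meant starts farthest from the robot's base.

How it is judged:
By the outcome, as a careful person would: the job done as asked, in the order asked, and still so for the second after the job is handed in, with the robot touching nothing.
It also fails if it takes over 48 s, if anything falls off the work surface, if the arm or the gripper's body presses on something with over 40 N, if the wrist force passes 120 N, or if a joint passes its speed limit or range.

ROBOT

A 7-joint arm with a two-finger parallel gripper is mounted at the origin on a cart in front of the work surface, level with it; the furniture and walls round the work are solid. World frame = base frame: x ahead of the robot, y to its left, z up, the work surface at z = 0. Lengths are in m, angles in rad, forces in N, time in s.
With the tool pointing down it reaches from about 0.4 to 0.85 m from the base axis. Payload 4.5 kg.
Tool frame: the origin (TCP) lies midway between the tips of the shut fingers; the grasp point (between the pads) lies 19 mm behind it; x points along the fingers, y is the direction in which the jaws open and shut, and the axes are right-handed (so a half turn about x gives the same grasp; the last joint's range is limited). The gripper opens to 88 mm and grips with 3 to 60 N. Pads are 18 mm wide; open, the fingers measure 123 mm over their backs; the gripper's body (75 mm by 187 mm) begins 45 mm behind the grasp point.
Start: joints at [-1.174, 0.689, -0.195, 1.565, 0.157, 0.902, -0.215], TCP at [0.222, 0.584, 0.239] pointing down, gripper open.
Joint ranges: [-3.01, 3.01], [-0.46, 2.08], [-1.47, 1.51], [0.13, 2.56], [-1, 4.14], [0.04, 2.09], [-2.66, 2.66]. Speed limits (rad/s): [2.57, 2.57, 3.14, 3.14, 3.14, 3.14, 3.14].

INTERFACE

Orientations are given as a unit quaternion [x, y, z, w].
In Python, from plant import r gives the robot as it stands.
- The arm moves only by the tool arm_command, never from a script. Its argument "plan" is a list of rows, each a list of 5 numbers: the finger opening in m, from 0 to 0.0881, then the shift along the tool's x, y, z in m, then the turn about the tool's x in rad. In form: [[grip, dx, dy, dz, roll], ...]. A call has 1 to 12 rows; each row shifts and turns the commanded pose from where the row before left it, along the tool's axes as they then stand; what a row does not reach is not made up. A row lasts 1/8 s, in which the tool goes at most 62.5 mm and 10.7 degrees, less where a joint would pass 70% of its speed; a pose out of reach is approached as far as the arm can. A call is refused whole if a number of a shift passes 0.0625 or a number of a turn 0.188, either way. A call with a gripper value outside its range is refused whole. The fingers move at their own pace and stop on an object; "force" is the grip in N (left out, the last holds). Time passes only in rows, so rows that do not move let the fingers close. It gives the time, the measured TCP pose, the force and the opening at its end, in the units of the state.
- r.get_state(): the state, without advancing time (a new reading comes with each control period).
- r.snapshot(name): name is "scene" or "top" or "wrist"; returns (picture, depth): 420x560x3 uint8, red, green, blue; 420x560 float32, m along the optical axis (not along the pixel's ray), 0 where there is no reading.
- r.calibration(name): a dict with "fx", "fy", "cx", "cy" (pixels), "eye" and "orientation" of the camera in the world; the wrist camera has in their place "mount" (4x4, takes a point from camera to tool coordinates, whose origin is the TCP and whose axes are the tool frame's). Camera axes: x right, y down, z forward; pixel columns grow to the right and rows downward; lengths in m; the calibration is good to about 2 mm. The wrist camera is an equidistant fisheye: a pixel r from the principal point sees the ray r / f radians off the axis. A picture is of the moment at which its call begins: read the wrist's pose just before it. calibration takes no time and is no camera call.
- r.finish_job(): hands the job in, once; it reports no verdict.
The state is a dict: "clock": time; "q": joint angles; "qd": joint speeds; "joint_torque": joint torques, N m; "tool_pos": TCP position; "eef_rot": TCP orientation; "contact_force": force on the tool from outside, world axes, zero at the start; "moment": the same for the moment, N m; "opening": opening from 0.0 (shut) to 1.0 (fully open).
Only numpy, scipy, OpenCV 4.12 (cv2) and the standard library are available. Lean on these libraries where they do the work, as an engineer would, in place of code of your own. Each camera call takes 0.05 s, during which the arm holds its last target.

## Working session

There is one attempt and no reset: what is moved stays moved. The work goes in short steps, Python scripts to look and compute and a tool call to move; the robot and the scene stay as the last step left them, time stands still between calls to the robot, and variables do not carry over. Pictures are saved under pics/ and viewed, and the job is handed in when it is done.

Besides the shell and the picture viewer there is one more tool, called after "Request:" by a JSON object that holds its "op" and its "data", one argument or row to a line. arm_command: Moves the arm, as the interface text tells. Its arguments: {"type":"object","properties":{"plan":{"type":"array","items":{"type":"array","items":{"type":"number"}}},"force":{"type":"number"}},"required":["plan"]}

```bash
mkdir -p pics
python3 - <<'E'
from plant import r
import cv2,numpy as np
s=r.get_state();print({k:np.round(v,3) for k,v in s.items()})
for n in ["scene","top"]:
    p,d=r.snapshot(n);cv2.imwrite(f"pics/{n}0.png",p[:,:,::-1]);np.save(f"pics/{n}0.npy",d)
    c=r.calibration(n);print(n,c)
print(r.calibration("wrist"))
E
```

```text
{'clock': np.float64(0.0), 'q': array([-1.174,  0.69 , -0.195,  1.566,  0.157,  0.902, -0.215]), 'qd': array([ 0.001,  0.002,  0.002, -0.003,  0.001, -0.   ,  0.   ]), 'joint_torque': array([ 1.0000e-03, -5.2757e+01, -1.2660e+00, -1.5342e+01, -5.2000e-02,
        7.0000e-03,  0.0000e+00]), 'tool_pos': array([0.222, 0.584, 0.238]), 'eef_rot': array([ 0.127,  0.696, -0.128,  0.695]), 'contact_force': array([-0.617, -0.919,  0.025]), 'moment': array([ 0.037, -0.032, -0.006]), 'opening': np.float64(1.001)}
scene {'fx': 433.057468892023, 'fy': 433.057468892023, 'cx': 277.3092704546705, 'cy': 211.89806083915366, 'eye': array([ 0.14304508, -0.52206002,  0.5603888 ]), 'orientation': array([ 0.85537399, -0.24051651,  0.12574509, -0.44122026])}
top {'fx': 394.5974378055345, 'fy': 394.5974378055345, 'cx': 279.61354520586474, 'cy': 210.82879456603067, 'eye': array([0.29906167, 0.08686505, 0.8967395 ]), 'orientation': array([-0.68299135,  0.72066406, -0.08744244,  0.08074613])}
{'fx': 325.19226210127806, 'fy': 325.19226210127806, 'cx': 275.1023858593314, 'cy': 209.92445243784658, 'mount': array([[-3.68271737e-05, -2.95204061e-01,  9.55434227e-01,
        -1.45723307e-01],
       [ 9.99999967e-01,  2.33533013e-04,  1.10700521e-04,
        -9.24693589e-04],
       [-2.55804677e-04,  9.55434199e-01,  2.95204042e-01,
        -7.60818616e-02],
       [ 0.00000000e+00,  0.00000000e+00,  0.00000000e+00,
         1.00000000e+00]])}
```

View pics/scene0.png

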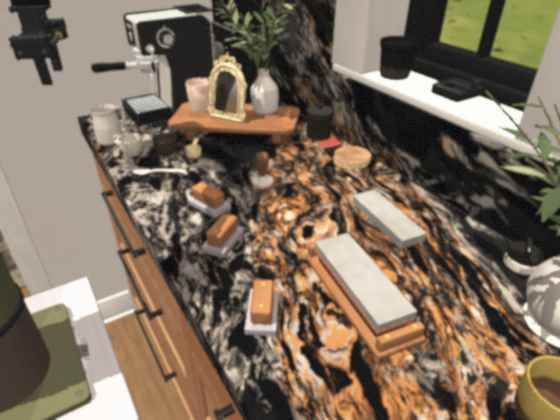

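View pics/top0.png

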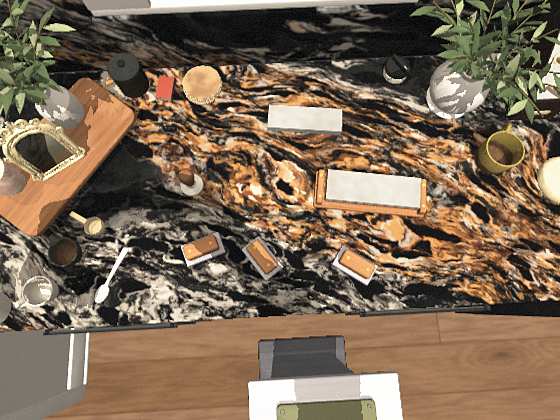

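The scene view shows three look-alike blocks at (208,197), (223,232) and (263,303), the holder with its stone at (367,285), a loose stone without a holder at (389,218), and the tamper at (263,170). The top view shows the blocks at (203,248), (262,257) and (355,264), the holder at (372,191), and the tamper at (187,180). Next I'll measure them.

```bash
cat > h.py <<'E'
import numpy as np,cv2
from scipy.spatial.transform import Rotation as R
from plant import r
def ray(n,u,v):
    c=r.calibration(n);d=np.array([(u-c['cx'])/c['fx'],(v-c['cy'])/c['fy'],1.])
    return c['eye'],R.from_quat(c['orientation']).apply(d)
def onz(n,u,v,z):
    e,d=ray(n,u,v);return e+d*(z-e[2])/d[2]
def proj(n,P):
    c=r.calibration(n);p=R.from_quat(c['orientation']).inv().apply(np.array(P)-c['eye']);return c['fx']*p[0]/p[2]+c['cx'],c['fy']*p[1]/p[2]+c['cy']
def cloud(n,d):
    c=r.calibration(n);v,u=np.mgrid[:420,:560]
    p=np.stack([(u-c['cx'])/c['fx']*d,(v-c['cy'])/c['fy']*d,d],-1)
    return R.from_quat(c['orientation']).apply(p.reshape(-1,3)).reshape(420,560,3)+c['eye']
E
python3 - <<'E'
from h import *
print("base px",proj("top",[0,0,0]),proj("top",[.5,0,0]))
d=np.load('pics/top0.npy');P=cloud("top",d);ok=d>0
print("table z",np.median(P[...,2][240:300,100:160]))
Z=P[...,2]
def rect(m,tag,z,amin=80):
    n,l,st,ce=cv2.connectedComponentsWithStats(m.astype(np.uint8))
    for i in range(1,n):
        if st[i,4]<amin: continue
        vv,uu=np.where(l==i)
        XY=np.array([onz("top",u,v,z)[:2] for u,v in zip(uu,vv)])
        (c,s,a)=cv2.minAreaRect((XY*1000).astype(np.float32))
        b=cv2.boxPoints((c,s,a));e=b[1]-b[0];f=b[2]-b[1];L=e if np.linalg.norm(e)>np.linalg.norm(f) else f
        print(tag,"px",ce[i].round(0),"c mm",np.round(c,1),"size",np.round(s,1),"yaw of long axis",round(np.degrees(np.arctan2(L[1],L[0])),1)," mean",(XY.mean(0)*1000).round(1),"n",len(XY),"zmed",np.median(Z[l==i]).round(4))
roi=np.zeros((420,560),bool);roi[150:300,150:450]=1
rect(ok&roi&(Z>.035)&(Z<.05),"handle",.046)
rect(ok&roi&(Z>.006)&(Z<.05),"block all",.014)
rect(ok&roi&(Z>.046)&(Z<.065),"stone",.054)
rect(ok&roi&(Z>.02)&(Z<.065),"holder",.036)
rect(ok&roi&(Z>.02)&(Z<.1),"tamper",.03)
roi[90:150,150:450]=1
rect(ok&roi&(Z>.012)&(Z<.04),"loose",.024)
E
```

```text
base px (np.float64(328.8744741609676), np.float64(455.6081393961816)) (np.float64(310.98073880553665), np.float64(216.17367844676323))
table z 0.0007383169391687039
handle px [320. 185.] c mm [560.2 -21.4] size [13.1 78.1] yaw of long axis -8.5  mean [561.  -21.4] n 138 zmed 0.0366
handle px [423. 195.] c mm [ 524.5 -248.9] size [11.1 77.6] yaw of long axis -8.1  mean [ 524.7 -249.9] n 129 zmed 0.0364
handle px [370. 204.] c mm [ 510.8 -130.5] size [209.6  20.7] yaw of long axis 76.2  mean [ 511.6 -128.9] n 182 zmed 0.0423
handle px [200. 247.] c mm [435.1 249.6] size [35.1 74. ] yaw of long axis -71.3  mean [435.2 249.9] n 534 zmed 0.046
handle px [261. 256.] c mm [407.6 118.4] size [74.  33.8] yaw of long axis 35.7  mean [407.4 118.2] n 534 zmed 0.0458
handle px [357. 263.] c mm [381.1 -86.3] size [74.  34.9] yaw of long axis 55.5  mean [381.  -86.4] n 550 zmed 0.0458Traceback (most recent call last):
  File "<stdin>", line 17, in <module>
  File "<stdin>", line 11, in rect
  File "h.py", line 8, in onz
    e,d=ray(n,u,v);return e+d*(z-e[2])/d[2]
        ~~~^^^^^^^
  File "h.py", line 5, in ray
    c=r.calibration(n);d=np.array([(u-c['cx'])/c['fx'],(v-c['cy'])/c['fy'],1.])
ValueError: time passes only in moves, steps and waits
```

```bash
sed -i 's/^def ray/import functools\n@functools.lru_cache(None)\ndef cal(n): return r.calibration(n)\ndef ray/; s/c=r.calibration(n)/c=cal(n)/' h.py
python3 - <<'E'
from h import *
d=np.load('pics/top0.npy');P=cloud("top",d);ok=d>0
Z=P[...,2]
def rect(m,tag,z,amin=80):
    n,l,st,ce=cv2.connectedComponentsWithStats(m.astype(np.uint8))
    for i in range(1,n):
        if st[i,4]<amin: continue
        vv,uu=np.where(l==i)
        XY=np.array([onz("top",u,v,z)[:2] for u,v in zip(uu,vv)]) if z else P[l==i][:,:2]
        (c,s,a)=cv2.minAreaRect((XY*1000).astype(np.float32))
        b=cv2.boxPoints((c,s,a));e=b[1]-b[0];f=b[2]-b[1];L=e if np.linalg.norm(e)>np.linalg.norm(f) else f
        print(tag,"px",ce[i].round(0),"c mm",np.round(c,1),"size",np.round(s,1),"yaw",round(np.degrees(np.arctan2(L[1],L[0])),1),"n",len(XY),"zmed",np.median(Z[l==i]).round(4),"top",np.percentile(Z[l==i],98).round(4))
roi=np.zeros((420,560),bool);roi[150:300,150:450]=1
rect(ok&roi&(Z>.006)&(Z<.05),"block all",None)
rect(ok&roi&(Z>.046)&(Z<.065),"stone",None)
rect(ok&roi&(Z>.02)&(Z<.065),"holder",None)
rect(ok&roi&(Z>.02)&(Z<.1),"tamper",None)
E
```

```text
block all px [364. 201.] c mm [ 544.5 -137.3] size [254.4  86.2] yaw 81.1 n 1472 zmed 0.0138 top 0.0475
block all px [193. 186.] c mm [586.6 274. ] size [42.9 53. ] yaw -59.0 n 287 zmed 0.0133 top 0.0342
block all px [202. 248.] c mm [435.8 251.9] size [51.  92.2] yaw -71.0 n 897 zmed 0.0438 top 0.0486
block all px [262. 258.] c mm [408.5 118.5] size [90.  49.9] yaw 35.5 n 895 zmed 0.0443 top 0.0486
block all px [354. 265.] c mm [382.  -87.6] size [90.  50.7] yaw 55.5 n 920 zmed 0.044 top 0.0485
stone px [373. 188.] c mm [ 545.6 -138.6] size [210.8  71.4] yaw 81.4 n 2900 zmed 0.0541 top 0.0572
stone px [200. 246.] c mm [436.3 249.7] size [31.2 71.4] yaw -71.6 n 263 zmed 0.0472 top 0.0498
stone px [261. 255.] c mm [408.8 117.9] size [70. 31.] yaw 34.3 n 239 zmed 0.0471 top 0.0495
stone px [358. 263.] c mm [382.  -87.7] size [67.  28.9] yaw 55.2 n 232 zmed 0.0471 top 0.0492
holder px [320. 186.] c mm [563.1 -22.5] size [14.  79.9] yaw -8.6 n 225 zmed 0.0357 top 0.0395
holder px [376. 190.] c mm [ 541.9 -146.6] size [228.3  78.7] yaw 82.1 n 3277 zmed 0.0538 top 0.0571
holder px [200. 24
[... 151 characters left out ...]
zmed 0.0458 top 0.0489
holder px [356. 264.] c mm [381.7 -87.7] size [74.2 34.4] yaw 55.8 n 596 zmed 0.0457 top 0.0487
tamper px [186. 177.] c mm [588.5 274.8] size [29.7 32.8] yaw -43.5 n 233 zmed 0.0777 top 0.0826
tamper px [320. 186.] c mm [563.1 -22.5] size [14.  79.9] yaw -8.6 n 225 zmed 0.0357 top 0.0395
tamper px [376. 190.] c mm [ 541.9 -146.6] size [228.3  78.7] yaw 82.1 n 3277 zmed 0.0538 top 0.0571
tamper px [200. 247.] c mm [436.  250.7] size [34.4 73.9] yaw -71.9 n 587 zmed 0.0458 top 0.049
tamper px [261. 256.] c mm [408.3 118.5] size [73.9 34.1] yaw 35.8 n 546 zmed 0.0458 top 0.0489
tamper px [356. 264.] c mm [381.7 -87.7] size [74.2 34.4] yaw 55.8 n 596 zmed 0.0457 top 0.0487
```

```bash
cat >> h.py <<'E'
def tool():
    s=r.get_state();return np.array(s['tool_pos']),R.from_quat(s['eef_rot']),s
def report(target=None,longyaw=None):
    p,q,s=tool();M=q.as_matrix()
    y=np.degrees(np.arctan2(M[1,1],M[0,1]))
    print("t",round(float(s['clock']),2),"tcp",p.round(4),"x",M[:,0].round(3),"jaw yaw",round(y,2),"z yaw",round(np.degrees(np.arctan2(M[1,2],M[0,2])),2),"F",np.round(s['contact_force'],2),"open mm",round(float(s['opening'])*88.1,1),"q",np.round(s['q'],2))
    if target is not None: print("shift tool now",q.inv().apply(np.array(target)-p).round(4))
    if longyaw is not None:
        dy=(longyaw-90-y+90)%180-90   # world yaw change
        sg=np.sign(M[2,0]) # tool x down -> roll=-dyaw
        print("roll",round(np.radians(dy)*sg,4))
        q2=q*R.from_rotvec([np.radians(dy)*sg,0,0])
        if target is not None: print("shift tool after roll",q2.inv().apply(np.array(target)-p).round(4))
E
python3 -c "
from h import *
report([.4355,.2505,.10],108.4)"
```

```text
t 0.1 tcp [0.2216 0.5838 0.238 ] x [-0.    -0.002 -1.   ] jaw yaw 69.22 z yaw -20.78 F [ 0.82  0.39 -0.19] open mm 88.0 q [-1.17  0.69 -0.19  1.57  0.16  0.9  -0.22]
shift tool now [ 0.1384 -0.2355  0.3182]
roll 0.8869
shift tool after roll [0.1384 0.0979 0.3836]
```

Request:
{"op": "arm_command", "data": {
  "plan": [
    [0.088, 0, 0, 0, 0.1774],
    [0.088, 0, 0, 0, 0.1774],
    [0.088, 0, 0, 0, 0.1774],
    [0.088, 0, 0, 0, 0.1774],
    [0.088, 0, 0, 0, 0.1773]
  ],
  "force": 30
}}

```text
clock: 0.72
tool_pos: [0.2216, 0.584, 0.2383]
eef_rot: [0.415, 0.572, -0.416, 0.572]
contact_force: [0.4, -0.8, 1.1]
opening: 0.997
```

Request:
{"op": "arm_command", "data": {
  "plan": [
    [0.088, 0, 0.012, 0.048, 0],
    [0.088, 0, 0.012, 0.048, 0],
    [0.088, 0, 0.012, 0.048, 0],
    [0.088, 0, 0.012, 0.048, 0],
    [0.088, 0, 0.012, 0.048, 0],
    [0.088, 0, 0.012, 0.048, 0],
    [0.088, 0.05, 0.013, 0.048, 0],
    [0.088, 0.05, 0.013, 0.0476, 0],
    [0.088, 0, 0, 0, 0],
    [0.088, 0, 0, 0, 0]
  ]
}}

```text
clock: 1.98
tool_pos: [0.4295, 0.2613, 0.15]
eef_rot: [0.414, 0.574, -0.413, 0.573]
contact_force: [0.1, 0.5, -0.2]
opening: 0.998
```

```bash
python3 -c "
from h import *
report([.4355,.2505,.018],108.4)
p,d=r.snapshot('wrist');cv2.imwrite('pics/w1.png',p[:,:,::-1])
p,d=r.snapshot('top');cv2.imwrite('pics/t1.png',p[:,:,::-1])"
```

```text
t 1.98 tcp [0.4295 0.2613 0.15  ] x [-0.     0.001 -1.   ] jaw yaw 18.42 z yaw -71.58 F [ 0.09  0.47 -0.23] open mm 87.9 q [-0.64  0.67 -0.    2.02  0.    0.45 -0.32]
shift tool now [0.132  0.0023 0.0122]
roll 0.0003
shift tool after roll [0.132  0.0023 0.0122]
```

View pics/w1.png

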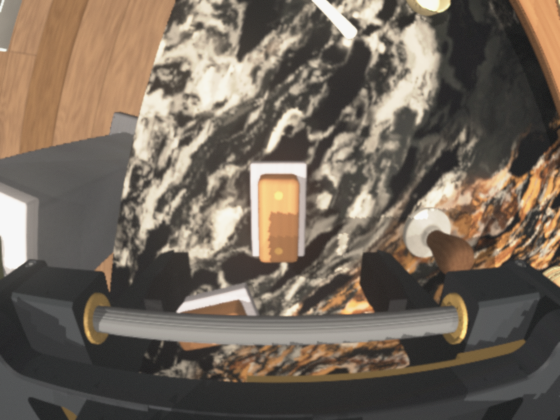

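View pics/t1.png

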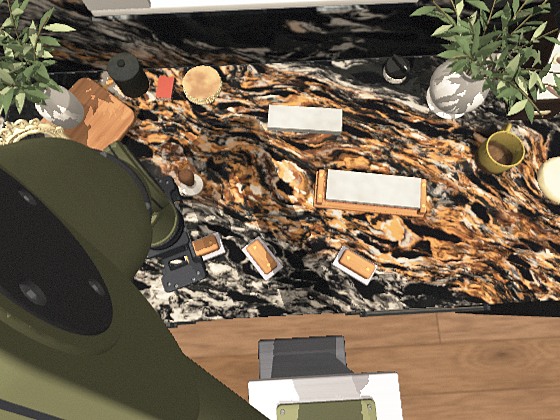

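The wrist picture shows the block upright at about (278,218), lined up with the jaws. The tamper is at (432,240), well clear. I'll check the handle centre by casting a ray.

```bash
cat >> h.py <<'E'
def wonz(u,v,z):
    c=cal('wrist');p,q,s=tool();x,y=u-c['cx'],v-c['cy'];rr=np.hypot(x,y);t=rr/c['fx']
    d=np.array([x/rr*np.sin(t),y/rr*np.sin(t),np.cos(t)]);M=c['mount']
    D=q.apply(M[:3,:3]@d);E=q.apply(M[:3,3])+p
    return E+D*(z-E[2])/D[2]
E
python3 -c "
from h import *
for uv,z in [((278.5,218.5),.046),((258,219),.046),((299,219),.046),((278,175),.046),((278,262),.046),((250,163),.014),((306,163),.014)]: print(uv,wonz(*uv,z).round(4))"
```

```text
(278.5, 218.5) [0.4348 0.2547 0.046 ]
(258, 219) [0.4192 0.249  0.046 ]
(299, 219) [0.4508 0.2596 0.046 ]
(278, 175) [0.4229 0.2886 0.046 ]
(278, 262) [0.4471 0.2174 0.046 ]
(250, 163) [0.3985 0.2853 0.014 ]
(306, 163) [0.4451 0.301  0.014 ]
```

Request:
{"op": "arm_command", "data": {
  "plan": [
    [0.088, 0, 0.0025, 0.011, 0],
    [0.088, 0.03, 0, 0, 0],
    [0.088, 0.03, 0, 0, 0],
    [0.088, 0.03, 0, 0, 0],
    [0.088, 0.021, 0, 0, 0],
    [0.088, 0.021, 0, 0, 0],
    [0.088, 0, 0, 0, 0],
    [0.088, 0, 0, 0, 0]
  ]
}}

```text
clock: 3.08
tool_pos: [0.4361, 0.2511, 0.0188]
eef_rot: [0.414, 0.573, -0.413, 0.574]
contact_force: [-0.3, -0.1, 0.2]
opening: 0.998
```

```bash
python3 -c "
from h import *
report([.4355,.2515,.018],108.4)
p,d=r.snapshot('wrist');cv2.imwrite('pics/w2.png',p[:,:,::-1])"
```

```text
t 3.08 tcp [0.4361 0.2511 0.0188] x [ 0.001  0.001 -1.   ] jaw yaw 18.41 z yaw -71.59 F [-0.32 -0.11  0.17] open mm 88.0 q [-0.61  0.93 -0.    2.07  0.02  0.15 -0.31]
shift tool now [ 0.0008 -0.0005 -0.0005]
roll 0.0001
shift tool after roll [ 0.0008 -0.0005 -0.0005]
```

View pics/w2.png

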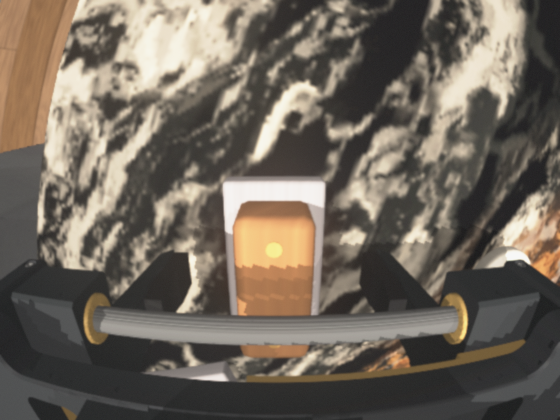

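The handle is centred between the fingers, at about (275,265). I'll close and lift a little.

Request:
{"op": "arm_command", "data": {
  "plan": [
    [0.02, 0, 0, 0, 0],
    [0.02, 0, 0, 0, 0],
    [0.02, 0, 0, 0, 0],
    [0.02, 0, 0, 0, 0],
    [0.02, 0, 0, 0, 0],
    [0.02, 0, 0, 0, 0],
    [0.02, 0, 0, 0, 0],
    [0.02, 0, 0, 0, 0]
  ],
  "force": 35
}}

```text
clock: 4.12
tool_pos: [0.4356, 0.2509, 0.0179]
eef_rot: [0.414, 0.574, -0.414, 0.573]
contact_force: [0.3, 0.2, 0.7]
opening: 0.38
```

Request:
{"op": "arm_command", "data": {
  "plan": [
    [0.02, -0.02, 0, 0, 0],
    [0.02, -0.04, 0, 0, 0],
    [0.02, -0.04, 0, 0, 0],
    [0.02, 0, 0, 0, 0],
    [0.02, 0, 0, 0, 0]
  ]
}}

```text
clock: 4.75
tool_pos: [0.435, 0.2506, 0.1173]
eef_rot: [0.413, 0.574, -0.414, 0.573]
contact_force: [-0.8, -0.0, -2.5]
opening: 0.384
```

```bash
python3 -c "
from h import *
report([.5546,-.0793,.118],81.4)
p,d=r.snapshot('wrist');cv2.imwrite('pics/w3.png',p[:,:,::-1])"
```

```text
t 4.75 tcp [0.435  0.2506 0.1173] x [-0.001 -0.001 -1.   ] jaw yaw 18.41 z yaw -71.59 F [-0.77 -0.03 -2.49] open mm 33.8 q [-0.61  0.73 -0.01  2.04  0.01  0.37 -0.3 ]
shift tool now [-0.0007  0.0093  0.3508]
roll 0.4714
shift tool after roll [-0.0007  0.1676  0.3083]
```

View pics/w3.png

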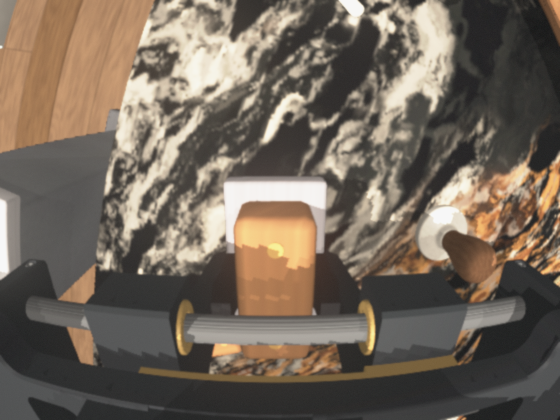

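```bash
python3 -c "
from h import *
p,q,s=tool()
for uv,z in [((224.5,180),.1134),((326,180),.1134),((275,180),.1134),((275,203),.1454)]: print(q.inv().apply(wonz(*uv,z)-p).round(4))"
```

```text
[ 0.0035 -0.0242 -0.0442]
[ 0.0034  0.0237 -0.0442]
[ 0.0034 -0.0003 -0.0441]
[-0.0286 -0.0003 -0.042 ]
```

Request:
{"op": "arm_command", "data": {
  "plan": [
    [0.02, 0, 0, 0, 0.157],
    [0.02, 0, 0, 0, 0.157],
    [0.02, 0, 0, 0, 0.157],
    [0.02, 0, 0.021, 0.038, 0],
    [0.02, 0, 0.021, 0.039, 0],
    [0.02, 0, 0.021, 0.038, 0],
    [0.02, 0, 0.021, 0.039, 0],
    [0.02, 0, 0.021, 0.038, 0],
    [0.02, 0, 0.021, 0.039, 0],
    [0.02, 0, 0.021, 0.038, 0],
    [0.02, 0, 0.021, 0.039, 0]
  ]
}}

```text
clock: 6.18
tool_pos: [0.555, -0.0798, 0.116]
eef_rot: [-0.535, -0.462, 0.537, -0.46]
contact_force: [0.5, 1.1, -1.3]
opening: 0.382
```

Request:
{"op": "arm_command", "data": {
  "plan": [
    [0.02, 0, 0, 0, 0],
    [0.02, 0, 0, 0, 0],
    [0.02, 0, 0, 0, 0]
  ]
}}

```text
clock: 6.55
tool_pos: [0.5549, -0.0768, 0.1172]
eef_rot: [-0.535, -0.463, 0.536, -0.461]
contact_force: [0.6, 1.0, -2.0]
opening: 0.38
```

```bash
python3 -c "
from h import *
report([.5546,-.0793,.080],81.4)
p,d=r.snapshot('wrist');cv2.imwrite('pics/w4.png',p[:,:,::-1])
p,d=r.snapshot('scene');cv2.imwrite('pics/s4.png',p[:,:,::-1])
p,d=r.snapshot('top');cv2.imwrite('pics/t4.png',p[:,:,::-1])"
```

```text
t 6.55 tcp [ 0.5549 -0.0768  0.1172] x [-0.002  0.001 -1.   ] jaw yaw -8.44 z yaw -98.44 F [ 0.58  0.96 -2.03] open mm 33.5 q [ 0.06  0.78 -0.    1.87 -0.    0.49 -0.09]
shift tool now [0.0372 0.0001 0.0026]
roll 0.0027
shift tool after roll [0.0372 0.0002 0.0026]
```

View pics/w4.png

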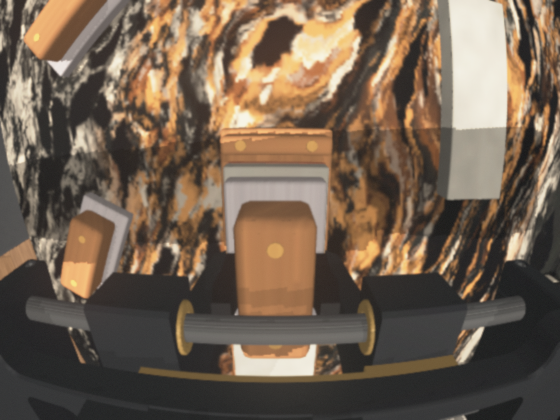

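View pics/s4.png

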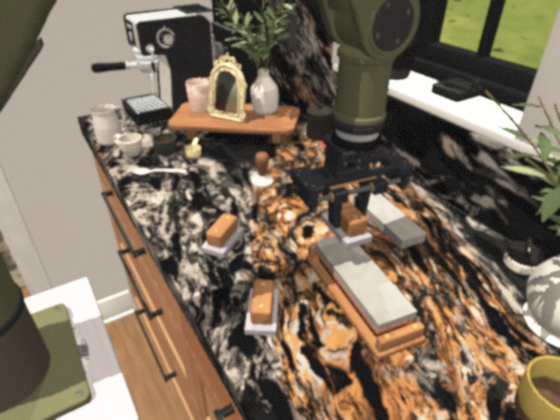

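The wrist view shows the block parallel to the holder and centred over it: plate spanning columns 224–327, holder 221–332. The stone's left edge shows at about row 165. I'll cast the stone's and holder's end edges to check the position along the holder.

```bash
python3 -c "
from h import *
im=cv2.imread('pics/w4.png');cv2.imwrite('pics/w4z.png',cv2.resize(im[110:220,200:350],None,fx=5,fy=5))
p,q,s=tool()
for n,uv,z in [('holder end top',(276,130),.036),('stone end L',(226,166),.054),('stone end R',(325,166),.054),('holder L',(221,150),.036),('holder R',(332,150),.036)]:
  w=wonz(*uv,z);print(n,w.round(4),q.inv().apply(w-p).round(4))"
```

```text
holder end top [ 0.5655 -0.0151  0.036 ] [ 0.0818  0.0008 -0.0632]
stone end L [ 0.5297 -0.0323  0.054 ] [ 0.0638 -0.0321 -0.0409]
stone end R [ 0.594  -0.0418  0.054 ] [ 0.0637  0.0329 -0.0409]
holder L [ 0.525  -0.0229  0.036 ] [ 0.0818 -0.0381 -0.0495]
holder R [ 0.6026 -0.0344  0.036 ] [ 0.0817  0.0404 -0.0495]
```

View pics/w4z.png

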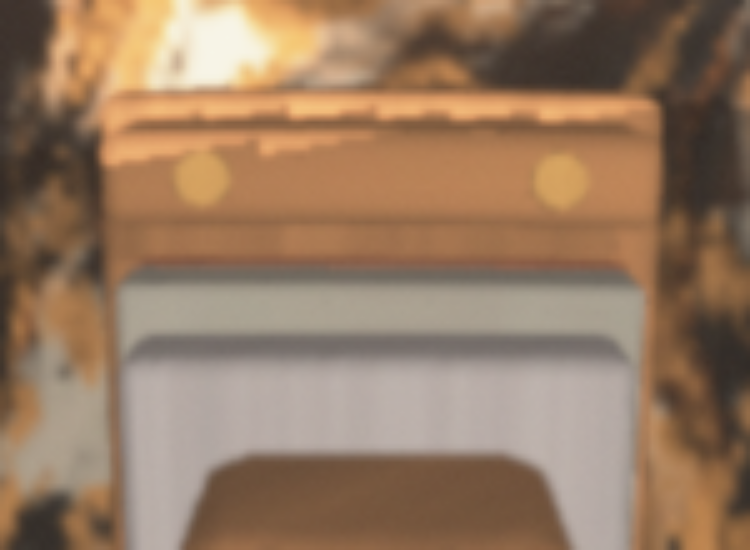

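Request:
{"op": "arm_command", "data": {
  "plan": [
    [0.02, 0.015, 0.0003, 0.0026, 0],
    [0.02, 0.015, 0, 0, 0],
    [0.02, 0.006, 0, 0, 0],
    [0.02, 0, 0, 0, 0],
    [0.02, 0, 0, 0, 0]
  ]
}}

```text
clock: 7.32
tool_pos: [0.5558, -0.0814, 0.0821]
eef_rot: [0.536, 0.461, -0.536, 0.461]
contact_force: [1.0, 0.1, -1.3]
opening: 0.383
```

```bash
python3 -c "
from h import *
report([.5546,-.0793,.064],81.4)
"
```

```text
t 7.33 tcp [ 0.5558 -0.0814  0.0821] x [ 0.  0. -1.] jaw yaw -8.59 z yaw -98.59 F [ 1.01  0.13 -1.35] open mm 33.7 q [ 0.06  0.84 -0.    1.88  0.    0.42 -0.09]
shift tool now [ 0.0181 -0.0015 -0.0019]
roll 0.0002
shift tool after roll [ 0.0181 -0.0015 -0.0019]
```

Request:
{"op": "arm_command", "data": {
  "plan": [
    [0.02, 0.004, 0, 0, 0],
    [0.02, 0.003, 0, 0, 0],
    [0.02, 0, 0, 0, 0],
    [0.02, 0, 0, 0, 0]
  ]
}}

```text
clock: 7.82
tool_pos: [0.5556, -0.0814, 0.0749]
eef_rot: [0.536, 0.461, -0.536, 0.461]
contact_force: [-0.0, 0.0, -2.6]
opening: 0.385
```

```bash
python3 -c "
from h import *
report([.5546,-.0793,.064],81.4)
p,d=r.snapshot('wrist');cv2.imwrite('pics/w5.png',p[:,:,::-1]);cv2.imwrite('pics/w5z.png',cv2.resize(p[110:220,200:350,::-1],None,fx=5,fy=5))
report([.5546,-.0793,.064],81.4)
"
```

```text
t 7.83 tcp [ 0.5556 -0.0814  0.0749] x [ 0.  0. -1.] jaw yaw -8.59 z yaw -98.59 F [-0.02  0.01 -2.58] open mm 33.9 q [ 0.06  0.85 -0.    1.89  0.    0.4  -0.09]
shift tool now [ 0.0109 -0.0013 -0.0019]
roll 0.0002
shift tool after roll [ 0.0109 -0.0013 -0.0019]
t 7.88 tcp [ 0.5557 -0.0814  0.075 ] x [ 0.  0. -1.] jaw yaw -8.59 z yaw -98.59 F [-0.34 -0.23 -1.29] open mm 33.6 q [ 0.06  0.85 -0.    1.89  0.    0.4  -0.09]
shift tool now [ 0.011  -0.0014 -0.0019]
roll 0.0002
shift tool after roll [ 0.011  -0.0014 -0.0019]
```

View pics/w5z.png

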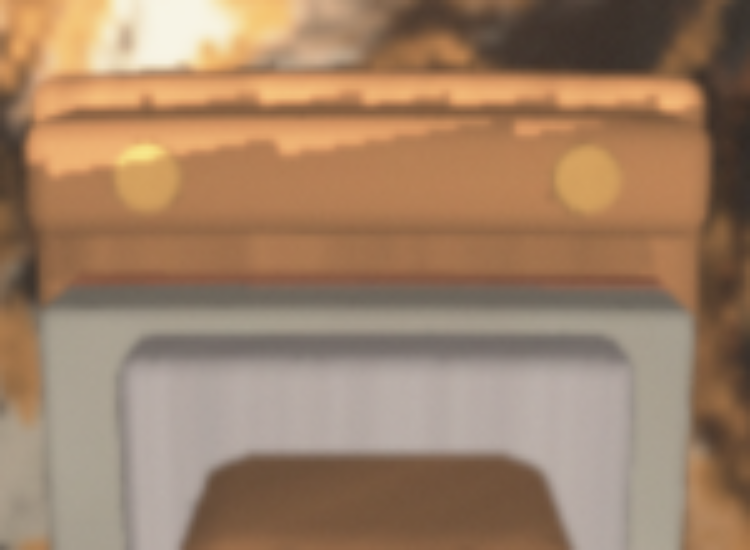

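```bash
python3 -c "
from h import *
p,q,s=tool()
for n,uv,z in [('stone',(275,169),.054),('L',(208.5,175),.054),('R',(338.5,175),.054),('plate',(275,180.5),p[2]-.0179+.014)]:
  w=wonz(*uv,z);print(n,w.round(4),q.inv().apply(w-p).round(4))"
```

```text
stone [ 0.5627 -0.0357  0.054 ] [ 0.021   0.0001 -0.0462]
L [ 0.5275 -0.0333  0.054 ] [ 0.021  -0.035  -0.0433]
R [ 0.5954 -0.0436  0.054 ] [ 0.021   0.0336 -0.0433]
plate [ 0.5623 -0.0381  0.0711] [ 0.0039  0.0001 -0.0437]
```

Request:
{"op": "arm_command", "data": {
  "plan": [
    [0.02, 0, -0.001, -0.002, 0],
    [0.02, 0.002, 0, 0, 0],
    [0.02, 0.002, 0, 0, 0],
    [0.02, 0.002, 0, 0, 0],
    [0.02, 0.002, 0, 0, 0],
    [0.02, 0.002, 0, 0, 0],
    [0.02, 0.001, 0, 0, 0],
    [0.02, 0, 0, 0, 0],
    [0.02, 0, 0, 0, 0],
    [0.02, 0, 0, 0, 0]
  ]
}}

```text
clock: 9.12
tool_pos: [0.555, -0.0791, 0.064]
eef_rot: [0.536, 0.461, -0.536, 0.461]
contact_force: [-1.4, 2.2, 4.1]
opening: 0.38
```

```bash
python3 -c "
from h import *
report([.5546,-.0793,.064],81.4)
p,d=r.snapshot('wrist');cv2.imwrite('pics/w6.png',p[:,:,::-1])
report()
p,d=r.snapshot('scene');cv2.imwrite('pics/s6.png',p[:,:,::-1])
report()
P=cloud('scene',d);im=p[:,:,::-1];np.save('pics/s6.npy',d)
m=(P[...,2]>.03)&(P[...,2]<.06)
u,v=np.array([395,400,405,390,380]),np.array([285,300,305,280,270])
print(P[v,u].round(4))
"
```

```text
t 9.12 tcp [ 0.555  -0.0791  0.064 ] x [ 0.  0. -1.] jaw yaw -8.59 z yaw -98.59 F [-1.4   2.17  4.06] open mm 33.5 q [ 0.06  0.87 -0.    1.89  0.    0.38 -0.09]
shift tool now [ 0.     -0.0003  0.0002]
roll 0.0002
shift tool after roll [ 0.     -0.0003  0.0002]
t 9.18 tcp [ 0.555  -0.0791  0.064 ] x [ 0.  0. -1.] jaw yaw -8.58 z yaw -98.58 F [-1.44  0.98  5.21] open mm 33.9 q [ 0.06  0.87 -0.    1.89  0.    0.38 -0.09]
t 9.22 tcp [ 0.555  -0.0791  0.064 ] x [ 0.  0. -1.] jaw yaw -8.58 z yaw -98.58 F [-1.43  1.8   5.1 ] open mm 33.6 q [ 0.06  0.87 -0.    1.89  0.    0.38 -0.09]
[[ 0.6199 -0.1546 -0.0008]
 [ 0.5624 -0.2146  0.047 ]
 [ 0.5622 -0.226   0.0462]
 [ 0.6196 -0.1416  0.0011]
 [ 0.6249 -0.1099 -0.002 ]]
```

View pics/s6.png

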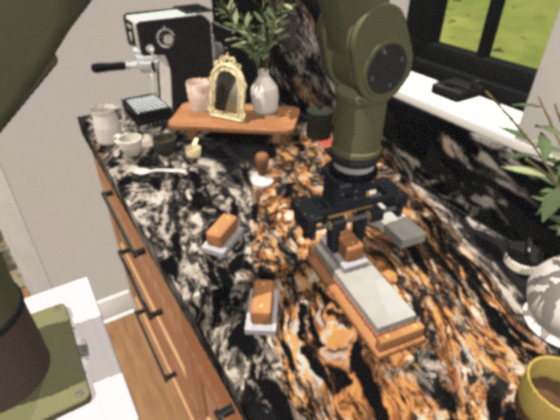

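View pics/w6.png

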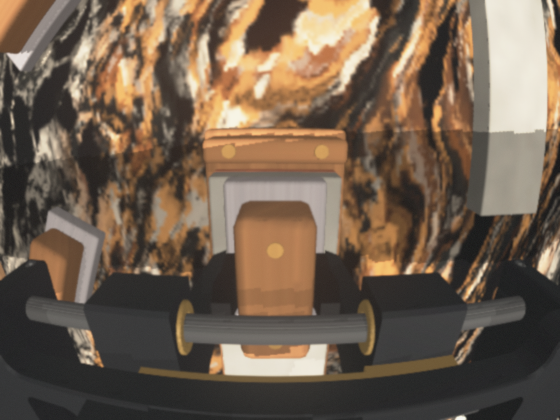

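The block lies flush with the stone's left end. The stone top reads about 46.5 mm, and the force rose by about 6.5 N, so it has sunk about 8 mm. Now the stroke.

Request:
{"op": "arm_command", "data": {
  "plan": [
    [0.02, 0, 0, 0.005, 0],
    [0.02, 0, 0, 0.01, 0],
    [0.02, 0, 0, 0.01, 0],
    [0.02, 0, 0, 0.01, 0],
    [0.02, 0, 0, 0.01, 0],
    [0.02, 0, 0, 0.01, 0]
  ]
}}

```text
clock: 9.98
tool_pos: [0.5465, -0.1342, 0.0639]
eef_rot: [0.536, 0.461, -0.536, 0.461]
contact_force: [0.1, 3.7, 4.3]
opening: 0.385
```

```bash
python3 -c "
from h import *
report([.5366,-.1979,.064],81.4)
"
```

```text
t 9.97 tcp [ 0.5465 -0.1342  0.0639] x [ 0.  0. -1.] jaw yaw -8.59 z yaw -98.59 F [0.14 3.67 4.27] open mm 33.9 q [ 0.17  0.87 -0.02  1.88  0.03  0.39 -0.02]
shift tool now [-0.0001 -0.0003  0.0645]
roll 0.0002
shift tool after roll [-0.0001 -0.0003  0.0645]
```

Request:
{"op": "arm_command", "data": {
  "plan": [
    [0.02, 0, 0, 0.01, 0],
    [0.02, 0, 0, 0.01, 0],
    [0.02, 0, 0, 0.01, 0],
    [0.02, 0, 0, 0.01, 0],
    [0.02, 0, 0, 0.01, 0],
    [0.02, 0, 0, 0.01, 0],
    [0.02, 0, 0, 0.005, 0],
    [0.02, 0, 0, 0, 0],
    [0.02, 0, 0, 0, 0]
  ]
}}

```text
clock: 11.1
tool_pos: [0.5366, -0.1994, 0.064]
eef_rot: [-0.536, -0.46, 0.537, -0.461]
contact_force: [-0.8, -0.0, 4.4]
opening: 0.381
```

```bash
python3 -c "
from h import *
report([.5366,-.1979,.064],81.4)
p,d=r.snapshot('scene');cv2.imwrite('pics/s7.png',p[:,:,::-1])
p,d=r.snapshot('wrist');cv2.imwrite('pics/w7.png',p[:,:,::-1])
p,d=r.snapshot('top');cv2.imwrite('pics/t7.png',p[:,:,::-1])
report([.5366,-.1979,.064],81.4)
"
```

```text
t 11.1 tcp [ 0.5366 -0.1994  0.064 ] x [-0.    -0.002 -1.   ] jaw yaw -8.66 z yaw -98.66 F [-0.84 -0.02  4.41] open mm 33.5 q [ 0.29  0.88 -0.03  1.85  0.06  0.41  0.06]
shift tool now [-0.     -0.0002 -0.0015]
roll -0.001
shift tool after roll [-0.     -0.0002 -0.0015]
t 11.25 tcp [ 0.5366 -0.1994  0.064 ] x [-0.    -0.002 -1.   ] jaw yaw -8.65 z yaw -98.65 F [-0.38 -1.79  4.6 ] open mm 33.6 q [ 0.29  0.88 -0.03  1.85  0.06  0.41  0.06]
shift tool now [-0.     -0.0002 -0.0015]
roll -0.0009
shift tool after roll [-0.     -0.0002 -0.0015]
```

View pics/s7.png

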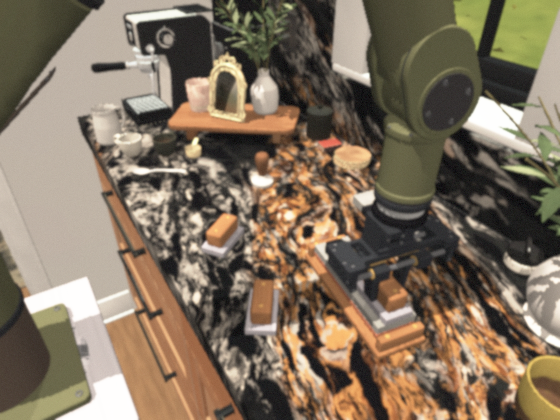

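View pics/w7.png

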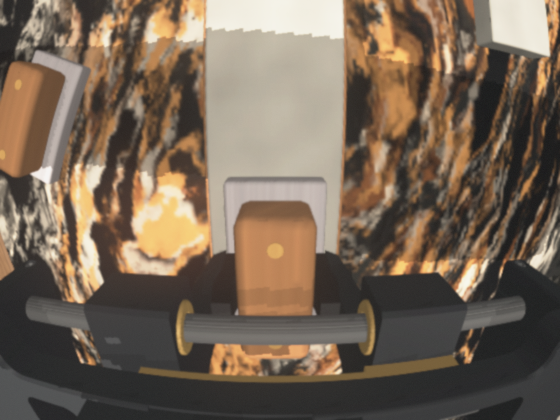

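```bash
python3 -c "
import cv2
im=cv2.imread('pics/s7.png');cv2.imwrite('pics/s7z.png',cv2.resize(im[250:360,340:440],None,fx=5,fy=5))
from h import *
print(proj('scene',[.5456-.0157,-.1386-.1038,.046]))"
```

```text
(np.float64(397.3960575875092), np.float64(320.4114631408062))
```

View pics/s7z.png

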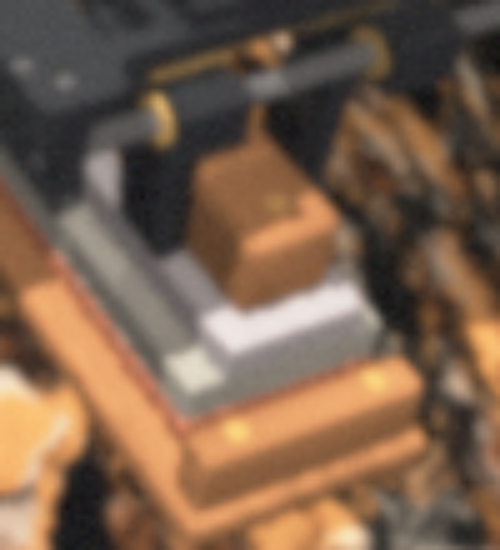

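The stroke is done: the block's end is flush with the stone's right end, still 8 mm down (TCP z .064, force steady). Next I'll lift and carry the block back to its free starting spot.

Request:
{"op": "arm_command", "data": {
  "plan": [
    [0.02, -0.015, 0, 0, 0],
    [0.02, -0.025, 0, 0, 0],
    [0.02, -0.02, 0, 0, 0],
    [0.02, 0, 0, 0, 0]
  ]
}}

```text
clock: 11.75
tool_pos: [0.5377, -0.1976, 0.1253]
eef_rot: [0.536, 0.461, -0.535, 0.462]
contact_force: [0.1, -0.8, -2.0]
opening: 0.385
```

Request:
{"op": "arm_command", "data": {
  "plan": [
    [0.02, 0, -0.009, -0.022, 0],
    [0.02, 0, -0.016, -0.041, 0],
    [0.02, 0, -0.016, -0.041, 0],
    [0.02, 0, -0.016, -0.041, 0],
    [0.02, 0, -0.016, -0.041, 0],
    [0.02, 0, -0.016, -0.041, 0],
    [0.02, 0, -0.016, -0.041, 0],
    [0.02, 0, -0.016, -0.041, 0],
    [0.02, 0, -0.016, -0.041, 0],
    [0.02, 0, -0.016, -0.041, 0],
    [0.02, 0, -0.014, -0.039, 0],
    [0.02, 0, 0, 0, 0]
  ]
}}

```text
clock: 13.25
tool_pos: [0.434, 0.2568, 0.123]
eef_rot: [0.534, 0.464, -0.534, 0.462]
contact_force: [0.6, 0.3, -1.8]
opening: 0.383
```

Request:
{"op": "arm_command", "data": {
  "plan": [
    [0.02, 0.03, 0, 0, 0],
    [0.02, 0.03, 0, 0, 0],
    [0.02, 0.02, 0, 0, 0],
    [0.02, 0, 0, 0, 0],
    [0.02, 0, 0, 0, 0]
  ]
}}

```text
clock: 13.88
tool_pos: [0.4362, 0.2517, 0.0442]
eef_rot: [-0.536, -0.461, 0.536, -0.461]
contact_force: [1.1, 0.3, -2.2]
opening: 0.384
```

```bash
python3 -c "
from h import *
report([.4355,.2505,.0182])
p,d=r.snapshot('wrist');cv2.imwrite('pics/w8.png',p[:,:,::-1])
p,d=r.snapshot('scene');cv2.imwrite('pics/s8.png',p[:,:,::-1])
"
```

```text
t 13.88 tcp [0.4362 0.2517 0.0442] x [ 0. -0. -1.] jaw yaw -8.62 z yaw -98.62 F [ 1.07  0.3  -2.24] open mm 33.8 q [-0.65  0.88  0.05  2.07 -0.19  0.2  -0.58]
shift tool now [ 0.026  -0.0005  0.0013]
```

View pics/w8.png

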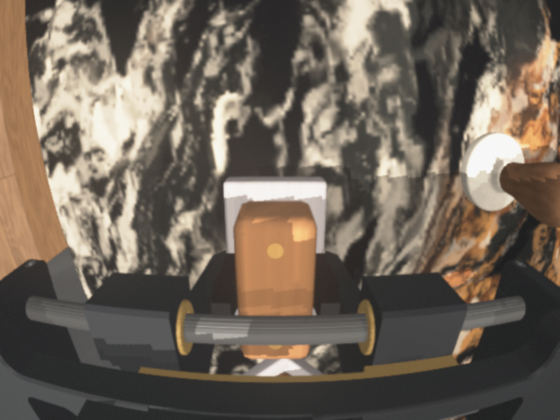

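View pics/s8.png

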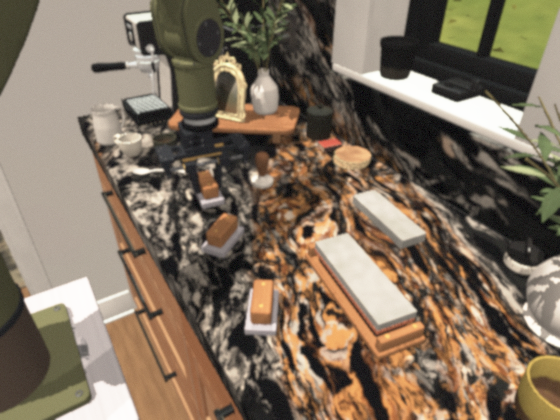

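Request:
{"op": "arm_command", "data": {
  "plan": [
    [0.02, 0.012, 0, 0, 0],
    [0.02, 0.008, 0, 0, 0],
    [0.02, 0.003, 0, 0, 0],
    [0.02, 0.0025, 0, 0, 0],
    [0.02, 0, 0, 0, 0],
    [0.02, 0, 0, 0, 0]
  ]
}}

```text
clock: 14.72
tool_pos: [0.4362, 0.2523, 0.0185]
eef_rot: [0.536, 0.461, -0.536, 0.461]
contact_force: [-0.4, -0.2, -1.4]
opening: 0.378
```

```bash
python3 -c "
from h import *
report([.4355,.2505,.0182])
"
```

```text
t 14.72 tcp [0.4362 0.2523 0.0185] x [ 0.  0. -1.] jaw yaw -8.59 z yaw -98.59 F [-0.41 -0.24 -1.4 ] open mm 33.3 q [-0.64  0.93  0.04  2.07 -0.2   0.15 -0.57]
shift tool now [ 0.0003 -0.0004  0.0019]
```

Request:
{"op": "arm_command", "data": {
  "plan": [
    [0.02, 0.0005, 0, 0, 0],
    [0.02, 0, 0, 0, 0],
    [0.02, 0, 0, 0, 0],
    [0.05, 0, 0, 0, 0],
    [0.088, 0, 0, 0, 0],
    [0.088, 0, 0, 0, 0],
    [0.088, 0, 0, 0, 0],
    [0.088, 0, 0, 0, 0],
    [0.088, 0, 0, 0, 0],
    [0.088, 0, 0, 0, 0]
  ]
}}

```text
clock: 15.98
tool_pos: [0.4361, 0.2523, 0.0179]
eef_rot: [0.536, 0.461, -0.536, 0.461]
contact_force: [-0.4, -0.5, -0.4]
opening: 0.998
```

Request:
{"op": "arm_command", "data": {
  "plan": [
    [0.088, -0.02, 0, 0, 0],
    [0.088, -0.04, 0, 0, 0],
    [0.088, -0.04, 0, 0, 0],
    [0.088, -0.04, 0, 0, 0],
    [0.088, -0.04, 0, 0, 0],
    [0.088, 0, 0, 0, 0],
    [0.088, 0, 0, 0, 0]
  ]
}}

```text
clock: 16.85
tool_pos: [0.4355, 0.252, 0.1974]
eef_rot: [-0.536, -0.461, 0.536, -0.461]
contact_force: [0.0, -0.0, -0.6]
opening: 1.0
```

```bash
python3 -c "
from h import *
report()
p,d=r.snapshot('wrist');cv2.imwrite('pics/w9.png',p[:,:,::-1])
p,d=r.snapshot('scene');cv2.imwrite('pics/s9.png',p[:,:,::-1])
"
```

```text
t 16.85 tcp [0.4355 0.252  0.1974] x [-0.001 -0.    -1.   ] jaw yaw -8.57 z yaw -98.57 F [ 0.05 -0.03 -0.64] open mm 88.1 q [-0.71  0.6   0.15  1.98 -0.16  0.57 -0.6 ]
```

View pics/w9.png

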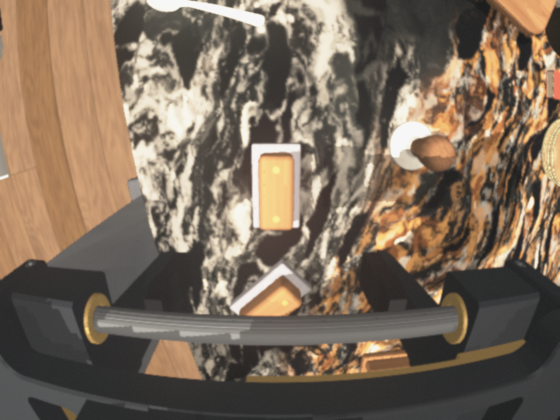

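View pics/s9.png

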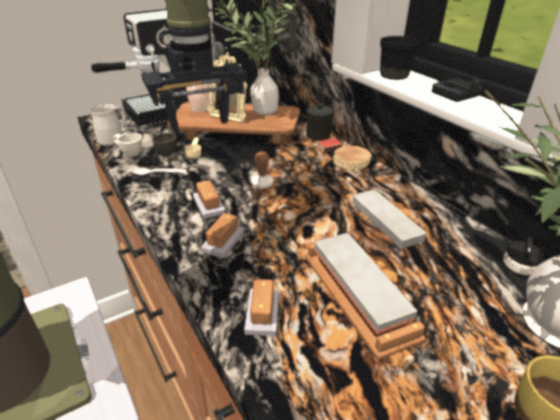

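The block stands plate down and released at (275,187) in the wrist view. In the scene view the tamper still stands at (263,170), the stone at (367,280) has sprung back, and the gripper touches nothing. I'll hand the job in.

```bash
python3 -c "
from plant import r
print(r.finish_job())"
```

```text
the job is handed in; nothing more can be done
None
```

The stone has been lapped as asked and the job was handed in at about 17 s of the 48 s allowed; no verdict was reported.

- **Grasp:** I took the block farthest from the base by its handle. It was the leftmost of the three look-alikes, about 0.50 m away.
- **Press:** I laid it flush with the stone's left end and pressed. The stone top measured about 46.5 mm, so it sank roughly 8 mm; the force rose by about 6.5 N.
- **Stroke:** I slid it 120 mm in one straight stroke. The two readings after the start, at mid-stroke and at the right end, showed the tool within 0.1 mm of the same height. The last close-up showed the block flush with the stone's right end.
- **Return:** I stood the block back plate down at about its starting spot, turned parallel to the holder, and let go.

In the last pictures the block stands upright and clear of the holder, the tamper is where it was, and the gripper is open and touching nothing.

The tool position at the right end read 1.5 mm past the planned point, but the picture showed no overhang. Force readings were noisy by about 1 N.

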